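# Hang the basket of castings on the spring arm

### The arm

A 6-joint arm with a two-finger parallel gripper is mounted at the origin on a cart in front of the work surface, level with it; the furniture and walls round the work are solid. World frame = base frame: x ahead of the robot, y to its left, z up, the work surface at z = 0. Lengths are in m, angles in rad, forces in N, time in s.
With the tool pointing down it reaches from about 0.325 to 0.9 m from the base axis. Payload 6.1 kg.
Tool frame: the origin (TCP) lies on the centre line of the jaws, within the pads' length; the fingertips stand 8 mm ahead of it and the grasp point (between the pads) lies 11 mm behind it; z points along the fingers, y is the direction in which the jaws open and shut (so a half turn about z gives the same grasp; the last joint's range is limited). The gripper opens to 85 mm and grips with 20 to 120 N. Pads are 22 mm wide; open, the fingers measure 114 mm over their backs; the gripper's body (76 mm by 85 mm) begins 54 mm behind the grasp point. The pads swing forward as they close: fully open they stand 13 mm farther back than shut.
Start: joints at [1.132, 0.22, 1.526, -0, 1.395, -0.126], TCP at [0.192, 0.595, 0.239] pointing down, gripper open.
Joint ranges: [-2.98, 2.98], [-0.91, 2.08], [0.09, 2.57], [-1.24, 4.39], [0.2, 2.65], [-2.68, 2.68]. Speed limits (rad/s): [2.57, 2.57, 3.01, 3.14, 3.14, 3.14].

### API

Orientations are given as a unit quaternion [w, x, y, z].
In Python, from rig import env gives the robot as it stands.
- The arm moves only by the tool move_arm, never from a script. Its argument "series" is a list of rows, each an object with "delta_pos": the shift along the tool's x, y, z in m, a list of three; "turn": the turn, a rotation vector about the tool's x, y, z in rad, a list of three; "grip": the closure, from -1 (fully open) to 1 (shut). In form: [{"delta_pos": [tx, ty, tz], "turn": [rx, ry, rz], "grip": grip}, ...]. A call has 1 to 10 rows; each row shifts and turns the commanded pose from where the row before left it, along the tool's axes as they then stand; what a row does not reach is not made up. A row lasts 1/10 s, in which the tool goes at most 50 mm and 8.59 degrees, less where a joint would pass 70% of its speed; a pose out of reach is approached as far as the arm can. A call is refused whole if a number of a shift passes 0.05 or a number of a turn 0.15, either way. A call with a gripper value outside its range is refused whole. The fingers move at their own pace and stop on an object; the grip force is fixed at half the most. Time passes only in rows, so rows that do not move let the fingers close. It gives the time, the measured TCP pose, the force and the opening at its end, in the units of the state.
- env.observe(): the state, without advancing time (a new reading comes with each control period).
- env.camera(name): name is "side" or "top" or "wrist"; returns a dict with "frame" (400x640x3 uint8, red, green, blue), "z_map" (400x640 float32, m along the optical axis (not along the pixel's ray), 0 where there is no reading), "camera_matrix" (3x3 intrinsics, pixels), "R" (3x3) and "t" (3): a world point X has camera coordinates R X + t; the wrist camera has in their place "hand_eye" (4x4, takes a point from camera to tool coordinates, whose origin is the TCP and whose axes are the flange's). Camera axes: x right, y down, z forward; pixel columns grow to the right and rows downward; lengths in m; the calibration is good to about 2 mm. A picture is of the moment at which its call begins: read the wrist's pose just before it.
- env.hand_in(): hands the job in, once; it reports no verdict.
Trained networks look in a picture, given as the dict that the camera call returned (one of the last four; its "shot" number tells which), for a name from the list of things; names that differ only in an ending like _2 or _b are one class to them, and where a whole thing is asked for, a point or a joint stands for the part that bears it (a point fixed in the world has none). Each returns a list of dicts, best first, with "p" (0 to 1); they miss things now and then, are a little off and sometimes report something else, mostly with a low value. They report only what shows in the picture. A call takes as long as a camera call.
- env.masks_of(picture, label): "mask" (400x640 bool, what is visible of it) and "uv" ([column, row] in pixels, amid what is visible of it).
- env.mark_of(picture, label): "uv" ([column, row] in pixels: a listed point, or the origin of a listed thing).
The state is a dict: "clock": time; "q": joint angles; "qd": joint speeds; "effort": joint torques, N m; "tcp_pos": TCP position; "tool_rot": TCP orientation; "force": force on the tool from outside, world axes, zero at the start; "ft_torque": the same for the moment, N m; "grip_width": finger opening in m.
Only numpy, scipy, OpenCV 4.12 (cv2) and the standard library are available. Lean on these libraries where they do the work, as an engineer would, in place of code of your own. Each camera call takes 0.05 s, during which the arm holds its last target. There are 200 camera calls.

### The job

Hang the wire basket of castings, by its wire bail, on the hook at the end of the spring-balanced arm. The arm sinks under the weight: keep hold of the basket and lower it with the arm, and let go only once the arm is carrying the basket and has come to rest, so that neither drops or springs when released. Leave the basket hanging level and clear of the desk, and do not disturb the jar, the pot or the wood block.

Things in the scene. Friction and masses are not known exactly. Their poses are not given: they have to be found in the camera images.
- grip (a point): Centre of the wooden grip on top of the wire basket's bail: an upright block 16 mm (basket x) by 24 mm (y) by 48 mm high, to be pinched from above, 154 mm above the basket's underside. The basket is one rigid loose  open wire tray 90 (x) by 116 (y) by 42 mm deep, brass castings fixed in it. z up, y along the bail. Mass 0.24 to 0.36 kg
- bail (a point): Underside of the bail's top at its middle, 122 mm above the basket's underside, 32 mm straight below point grip; same axes. The bail is a fixed 6 mm wire arch in the basket's y-z plane, sloping down 14 mm over 38 mm either side of its middle. The window under it is 80 mm high and 95 to 110 mm wide; the hook goes through it along the basket's x, free end first
- hook (a point): Seat of the hook at the spring arm's free end: top of the 8 mm wire in the bottom of its dip, where point bail comes to lie; about 228 mm above the desk unloaded. x points back along the arm to the post 200 mm away, y level across it; tilts with the arm. The upturned free end lies 25 mm towards -x and reaches 29 mm above the seat; towards +x wire and arm (15 mm thick at most) reach 18 mm above it
- boom (a joint): Angle by which the spring arm has sunk (rad): 0 unloaded, grows as it sinks, upper stop -0.15, lower stop 0.55. A damped spring of about 2.35 N m/rad at 200 mm: the hook sinks about 17 mm per newton, so that the basket alone sinks it 40 to 60 mm (0.19 to 0.30 rad); it follows the load within about a second
- basket: The wire basket itself; origin at the centre of its underside, z up, y along the bail
- stand: Foot and post of the spring arm, bolted to the desk: round dark steel foot 110 mm wide, post 20 mm thick, arm pivot 210 mm above the desk; origin at the centre of the foot's underside. The arm also swings sideways about the post, held by friction: about 1 N sideways at the hook moves it
- salt_jar_mid (a point): Bystander: square milky jar with a blue cap, 46 x 45 x 64 mm, stands on the desk; point at its centre, half-way up
- pot_mid (a point): Bystander: round pot of fine steel punches, 52 mm wide, 70 mm high; point at its centre, half-way up
- offcut_mid (a point): Bystander: wood block 50 x 58 x 26 mm; point at its centre, half-way up

How it is judged:
By the outcome, as a careful person would: the job done as asked, in the order asked, and still so for the second after the job is handed in, with the robot touching nothing.
It also fails if it takes over 64 s, if anything falls off the work surface, if the arm or the gripper's body presses on something with over 40 N, if the wrist force passes 120 N, or if a joint passes its speed limit or range.

## Working session

There is one attempt and no reset: what is moved stays moved. The work goes in short steps, Python scripts to look and compute and a tool call to move; the robot and the scene stay as the last step left them, time stands still between calls to the robot, and variables do not carry over. Pictures are saved under pics/ and viewed, about 8 in all and at most 12, crops included, and the job is handed in when it is done.

Besides the shell and the picture viewer there is one more tool, called after ">>>" by a JSON object that holds its "fn" and its "kwargs". move_arm: Moves the arm, as the interface text tells. Its arguments: {"type":"object","properties":{"series":{"type":"array"}},"required":["series"]}

```bash
mkdir -p pics; cat > h.py <<'E'
import numpy as np, cv2
from rig import env
from scipy.spatial.transform import Rotation as Ro
def world(p,uv,z=None):
    K=p["camera_matrix"];u,v=uv;z=z if z else p["z_map"][int(round(v)),int(round(u))]
    c=np.linalg.inv(K)@[u,v,1]*z
    return p["R"].T@(c-p["t"])
def cloud(p,m):
    v,u=np.nonzero(m&(p["z_map"]>0));z=p["z_map"][v,u]
    c=np.linalg.inv(p["camera_matrix"])@np.stack([u*z,v*z,z])
    return (p["R"].T@(c-p["t"][:,None])).T
def proj(p,X):
    c=p["R"]@np.array(X)+p["t"];c=p["camera_matrix"]@c;return c[:2]/c[2]
E
python3 - <<'E'
from h import *
o=env.observe();print(o)
for c in("side","top"):
    p=env.camera(c);cv2.imwrite(f"pics/{c}0.png",p["frame"][:,:,::-1])
    print(c,"cam at",(-p["R"].T@p["t"]).round(3), "fwd",p["R"][2].round(2))
    for n in("grip","bail","hook","basket","stand","salt_jar_mid","pot_mid","offcut_mid"):
        for r in env.mark_of(p,n)[:2]:
            print(n,round(r["p"],2),np.round(r["uv"],1),world(p,r["uv"]).round(3))
    for n in("grip","hook","basket","stand","salt_jar_mid","pot_mid","offcut_mid"):
        for r in env.masks_of(p,n)[:1]:
            C=cloud(p,r["mask"]);print("mask",n,round(r["p"],2),r["mask"].sum(),np.percentile(C,[2,50,98],axis=0).round(3).tolist() if len(C) else 0)
E
```

```text
{'clock': 0.0, 'q': array([ 1.13189690e+00,  2.21235016e-01,  1.52759686e+00,  4.41407918e-06,
        1.39467849e+00, -1.26087264e-01]), 'qd': array([ 0.00093796, -0.0010031 , -0.00035121,  0.00140655,  0.00016504,
       -0.00033155]), 'effort': array([-2.17862209e-03, -4.96884584e+01, -3.89398241e+01, -2.96584531e-04,
        1.10237996e-02,  4.85709256e-05]), 'tcp_pos': array([0.19208275, 0.59414619, 0.23820125]), 'tool_rot': array([-2.69368216e-04,  1.55769483e-01,  9.87792969e-01, -9.20243589e-04]), 'force': array([-0.42781666,  0.27928923,  0.68645231]), 'ft_torque': array([-0.03696621, -0.00565995, -0.01873219]), 'grip_width': 0.08536837089009942}
side cam at [0.298 0.6   0.746] fwd [ 0.34 -0.75 -0.56]
grip 0.58 [336.3 284.8] [0.514 0.049 0.161]
bail 0.83 [334.1 298.6] [0.517 0.047 0.126]
bail 0.3 [393.4 167.5] [ 0.516 -0.241  0.224]
hook 0.69 [394.6 166.3] [ 0.514 -0.242  0.227]
hook 0.3 [349.4 184. ] [ 0.676 -0.429  0.027]
basket 0.55 [332.7 345.8] [0.513 0.055 0.017]
stand 0.92 [308.  224.8] [ 0.706 -0.242  0.015]
salt_jar_mid 0.72 [239.4 299.7] [0.703 0.057 0.05 ]
pot_mid
[... 1239 characters left out ...]
id 0.97 [421.9 186.3] [ 0.677 -0.449  0.028]
mask grip 0.95 1651 [[0.474, -0.021, -0.002], [0.518, 0.029, 0.015], [0.564, 0.096, 0.179]]
mask hook 0.75 959 [[0.499, -0.276, -0.0], [0.645, -0.256, 0.224], [0.755, -0.241, 0.248]]
mask basket 0.83 1802 [[0.473, -0.021, -0.002], [0.516, 0.036, 0.011], [0.561, 0.096, 0.178]]
mask stand 0.92 2139 [[0.511, -0.309, 0.01], [0.7, -0.254, 0.028], [0.752, -0.216, 0.242]]
mask salt_jar_mid 0.55 349 [[0.693, 0.02, 0.002], [0.711, 0.038, 0.062], [0.734, 0.065, 0.068]]
mask pot_mid 0.63 396 [[0.73, -0.099, 0.003], [0.754, -0.076, 0.038], [0.777, -0.053, 0.068]]
mask offcut_mid 0.55 540 [[0.648, -0.473, 0.015], [0.675, -0.444, 0.027], [0.701, -0.414, 0.032]]
```

```bash
python3 - <<'E'
import cv2,numpy as np
a=cv2.imread("pics/side0.png")[130:400,180:480];b=cv2.imread("pics/top0.png")[120:320,150:450]
cv2.imwrite("pics/a0.png",np.vstack([cv2.resize(a,None,fx=2,fy=1.95*0.6)*1,]) if 0 else cv2.resize(a,None,fx=2.2,fy=2.2))
cv2.imwrite("pics/b0.png",cv2.resize(b,None,fx=2.6,fy=2.6))
E
python3 - <<'E'
import sys;sys.path.insert(0,".")
from h import *
p=env.camera("top")
# blobs by height
C=cloud(p,np.ones((400,640),bool))
m=(C[:,2]>.155)&(C[:,2]<.2)&(C[:,1]>-.06)&(C[:,1]<.12)&(abs(C[:,0]-.52)<.08)
print("gripblock",m.sum(),C[m].min(0),C[m].max(0),C[m].mean(0))
xy=C[m][:,:2].astype(np.float32);print(cv2.minAreaRect(xy))
m=(C[:,2]>.025)&(C[:,2]<.15)&(C[:,1]>-.06)&(C[:,1]<.12)&(abs(C[:,0]-.52)<.08)
xy=C[m][:,:2].astype(np.float32);print("tray",cv2.minAreaRect(xy))
m=(C[:,2]>.19)&(C[:,1]<-.15)&(C[:,1]>-.35)&(C[:,0]<.80)&(C[:,0]>.45)
P=C[m];print("arm",len(P));
for x in np.arange(.49,.76,.02):
    q=P[abs(P[:,0]-x)<.01]
    if len(q):print(x.round(2),q.mean(0).round(3),q.max(0).round(3),len(q))
E
```

```text
gripblock 109 [0.51074752 0.02398283 0.15601764] [0.52541983 0.04791513 0.18219153] [0.51836221 0.03449194 0.1758961 ]
((0.5182711482048035, 0.036000967025756836), (0.023977292701601982, 0.014563546516001225), 88.53668212890625)
tray ((0.5182870626449585, 0.03630702197551727), (0.11963504552841187, 0.09281301498413086), 86.65164947509766)
arm 1056
0.49 [ 0.495 -0.241  0.255] [ 0.5   -0.238  0.26 ] 24
0.51 [ 0.51  -0.243  0.233] [ 0.519 -0.239  0.248] 46
0.53 [ 0.53  -0.245  0.237] [ 0.538 -0.241  0.244] 42
0.55 [ 0.55  -0.247  0.239] [ 0.559 -0.242  0.243] 53
0.57 [ 0.57  -0.249  0.238] [ 0.58  -0.241  0.245] 77
0.59 [ 0.59  -0.251  0.234] [ 0.599 -0.245  0.238] 57
0.61 [ 0.609 -0.253  0.232] [ 0.619 -0.248  0.236] 57
0.63 [ 0.629 -0.255  0.228] [ 0.638 -0.25   0.233] 59
0.65 [ 0.65  -0.257  0.225] [ 0.66  -0.252  0.229] 59
0.67 [ 0.671 -0.259  0.222] [ 0.68  -0.254  0.227] 59
0.69 [ 0.692 -0.264  0.217] [ 0.7   -0.255  0.232] 66
0.71 [ 0.71  -0.262  0.218] [ 0.72  -0.237  0.232] 275
0.73 [ 0.729 -0.263  0.215] [ 0.739 -0.242  0.232] 100
0.75 [ 0.747 -0.265  0.215] [ 0.755 -0.255  0.221] 82
```

View pics/a0.png

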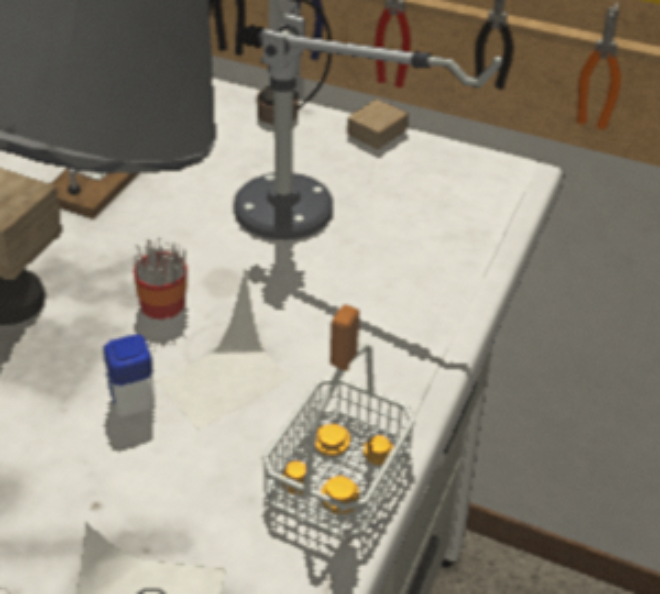

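View pics/b0.png

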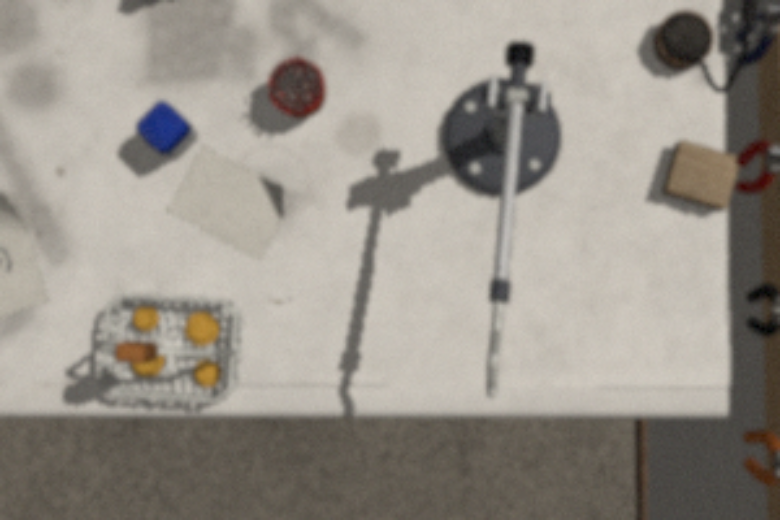

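The side view (crop at 2.2×, offset 180,130) shows the hook at about (395,166), the basket grip at (336,285), and the jar, pot and block well off the path. In the top view the basket sits at the desk edge and the arm points along −x with a yaw of about −6°. Before moving I'll check the large dark shade for clearance.

```bash
python3 - <<'E'
from h import *
for c in("side","top"):
    p=env.camera(c);C=cloud(p,np.ones((400,640),bool))
    m=(C[:,2]>.1)&(C[:,0]>.1)&(C[:,0]<1.1)&(abs(C[:,1])<.8)
    g=np.zeros((10,16))
    for x,y,z in C[m]:
        i=min(9,int((x-.1)/.1));j=min(15,int((y+.8)/.1));g[i,j]=max(g[i,j],z)
    print(c,"rows x .1..,cols y -.8..");print(g.round(2))
w=env.camera("wrist");print(w["hand_eye"].round(3))
E
```

```text
side rows x .1..,cols y -.8..
[[0.   0.   0.53 0.23 0.   0.   0.   0.   0.   0.   0.   0.   0.   0.
  0.   0.  ]
 [0.   0.   0.52 0.23 0.   0.   0.   0.   0.   0.   0.   0.   0.   0.
  0.   0.  ]
 [0.   0.   0.51 0.23 0.   0.   0.   0.   0.   0.   0.   0.   0.   0.
  0.   0.  ]
 [0.   0.   0.5  0.23 0.   0.26 0.   0.   0.   0.   0.   0.   0.57 0.57
  0.   0.  ]
 [0.   0.   0.49 0.23 0.   0.24 0.   0.11 0.18 0.64 0.64 0.58 0.59 0.
  0.   0.  ]
 [0.   0.   0.48 0.23 0.   0.23 0.   0.   0.59 0.62 0.64 0.62 0.   0.
  0.   0.  ]
 [0.   0.   0.47 0.47 0.   0.23 0.   0.   0.59 0.61 0.64 0.64 0.   0.
  0.   0.  ]
 [0.   0.   0.46 0.46 0.36 0.   0.   0.   0.   0.   0.   0.   0.   0.
  0.   0.  ]
 [0.   0.   0.44 0.23 0.   0.39 0.39 0.39 0.39 0.39 0.32 0.13 0.   0.
  0.   0.  ]
 [0.   0.   0.   0.   0.   0.39 0.4  0.41 0.41 0.41 0.29 0.   0.   0.
  0.   0.  ]]
top rows x .1..,cols y -.8..
[[0.   0.   0.   0.   0.   0.   0.   0.   0.   0.   0.   0.   0.   0.
  0.   0.  ]
 [0.   0.   0.36 0.23 0.   0.   0.   0.   0.   0.   0.   0.   0.   0.
  0.   0.  ]
 [0.   0.   0.66 0.67 0.   0.   0.   0.   0.   0.   0.   0.   0.   0.
  0.   0.  ]
 [0.   0.   0.67 0.73 0.67 0.26 0.   0.   0.   0.   0.   0.   0.   0.
  0.   0.  ]
 [0.   0.   0.67 0.79 0.67 0.25 0.   0.12 0.18 0.56 0.53 0.   0.   0.
  0.   0.  ]
 [0.   0.   0.68 0.79 0.67 0.24 0.   0.   0.62 0.62 0.54 0.   0.   0.
  0.   0.  ]
 [0.   0.   0.69 0.75 0.   0.23 0.   0.   0.59 0.6  0.   0.   0.   0.
  0.   0.  ]
 [0.   0.   0.43 0.52 0.41 0.41 0.   0.13 0.59 0.6  0.   0.   0.   0.
  0.   0.  ]
 [0.   0.   0.41 0.23 0.   0.   0.   0.13 0.11 0.29 0.24 0.   0.   0.
  0.   0.  ]
 [0.   0.   0.27 0.   0.   0.   0.   0.15 0.14 0.28 0.27 0.   0.   0.
  0.   0.  ]]
[[ 0.    -0.966 -0.258  0.065]
 [ 1.     0.     0.    -0.001]
 [ 0.    -0.258  0.966 -0.134]
 [ 0.     0.     0.     1.   ]]
```

>>> {"fn": "move_arm", "kwargs": {"series": [{"delta_pos": [0, 0, -0.02], "turn": [0, 0, -0.13], "grip": -1}, {"delta_pos": [0, 0, -0.02], "turn": [0, 0, -0.13], "grip": -1}, {"delta_pos": [0, 0, 0], "turn": [0, 0, 0], "grip": -1}]}}

```text
clock: 2.1
tcp_pos: [0.193, 0.5962, 0.2829]
tool_rot: [0.001, 0.026, 1.0, 0.003]
force: [1.0, 0.4, 0.0]
grip_width: 0.0855
```

```bash
python3 - <<'E'
from h import *
A=[]
for c in("side","top"):
    p=env.camera(c);A.append(cloud(p,np.ones((400,640),bool)))
C=np.vstack(A)
for n,m in(("shade",(C[:,2]>.3)&(C[:,0]>.4)&(C[:,0]<1)&(C[:,1]>-.05)&(C[:,1]<.6)),("other",(C[:,2]>.3)&(C[:,0]>.2)&(C[:,0]<.82)&(C[:,1]>-.65)&(C[:,1]<-.06))):
    P=C[m];print(n,len(P))
    for z in np.arange(.3,.85,.05):
        q=P[abs(P[:,2]-z-.025)<.025]
        if len(q):print(z.round(2),len(q),np.percentile(q,[1,99],axis=0)[:,:2].round(2).tolist())
E
```

```text
shade 84552
0.3 4 [[0.96, 0.25], [0.96, 0.25]]
0.35 817 [[0.98, -0.05], [1.0, 0.12]]
0.4 66 [[0.53, 0.19], [0.61, 0.21]]
0.45 4046 [[0.47, 0.18], [0.65, 0.46]]
0.5 27537 [[0.46, 0.09], [0.79, 0.53]]
0.55 38626 [[0.46, 0.07], [0.83, 0.5]]
0.6 13456 [[0.53, 0.1], [0.73, 0.37]]
other 83980
0.3 9799 [[0.21, -0.51], [0.81, -0.46]]
0.35 10951 [[0.21, -0.51], [0.81, -0.46]]
0.4 8537 [[0.21, -0.52], [0.81, -0.46]]
0.45 5981 [[0.2, -0.52], [0.82, -0.46]]
0.5 887 [[0.2, -0.52], [0.82, -0.46]]
0.65 17463 [[0.4, -0.51], [0.79, -0.4]]
0.7 23942 [[0.43, -0.47], [0.74, -0.41]]
0.75 6420 [[0.54, -0.43], [0.62, -0.41]]
```

```bash
python3 - <<'E'
from h import *
p=env.camera("side");q=env.camera("top");C=np.vstack([cloud(p,p["z_map"]>0),cloud(q,q["z_map"]>0)])
C=C[(C[:,2]>.4)&(C[:,0]>.3)&(C[:,0]<.95)&(C[:,1]>-.05)&(C[:,1]<.6)]
for z in(.4,.45,.5,.55,.6):
    D=C[abs(C[:,2]-z-.025)<.025]
    for a in((.518,.036),(.4,.02),(.3,.3),(.2,.5),(.15,.4)):
        d=np.hypot(*(D[:,:2]-a).T);i=np.argsort(d)[5];print(z,a,d[i].round(3),D[i].round(3))
cv2.imwrite("pics/s1.png",p["frame"][:,:,::-1])
E
```

```text
0.4 (0.518, 0.036) 0.16 [0.564 0.189 0.448]
0.4 (0.4, 0.02) 0.228 [0.54  0.199 0.449]
0.4 (0.3, 0.3) 0.25 [0.532 0.206 0.447]
0.4 (0.2, 0.5) 0.443 [0.532 0.206 0.447]
0.4 (0.15, 0.4) 0.428 [0.532 0.206 0.447]
0.45 (0.518, 0.036) 0.155 [0.564 0.184 0.498]
0.45 (0.4, 0.02) 0.223 [0.53  0.201 0.488]
0.45 (0.3, 0.3) 0.204 [0.502 0.274 0.472]
0.45 (0.2, 0.5) 0.264 [0.462 0.464 0.498]
0.45 (0.15, 0.4) 0.318 [0.462 0.464 0.498]
0.5 (0.518, 0.036) 0.151 [0.561 0.181 0.538]
0.5 (0.4, 0.02) 0.221 [0.534 0.196 0.536]
0.5 (0.3, 0.3) 0.193 [0.464 0.403 0.544]
0.5 (0.2, 0.5) 0.255 [0.455 0.496 0.515]
0.5 (0.15, 0.4) 0.311 [0.455 0.462 0.515]
0.55 (0.518, 0.036) 0.146 [0.658 0.078 0.6  ]
0.55 (0.4, 0.02) 0.213 [0.535 0.184 0.592]
0.55 (0.3, 0.3) 0.193 [0.463 0.404 0.555]
0.55 (0.2, 0.5) 0.245 [0.445 0.499 0.565]
0.55 (0.15, 0.4) 0.311 [0.444 0.499 0.567]
0.6 (0.518, 0.036) 0.139 [0.529 0.174 0.629]
0.6 (0.4, 0.02) 0.202 [0.531 0.173 0.623]
0.6 (0.3, 0.3) 0.244 [0.528 0.215 0.603]
0.6 (0.2, 0.5) 0.426 [0.534 0.236 0.609]
0.6 (0.15, 0.4) 0.418 [0.534 0.235 0.613]
```

View pics/s1.png

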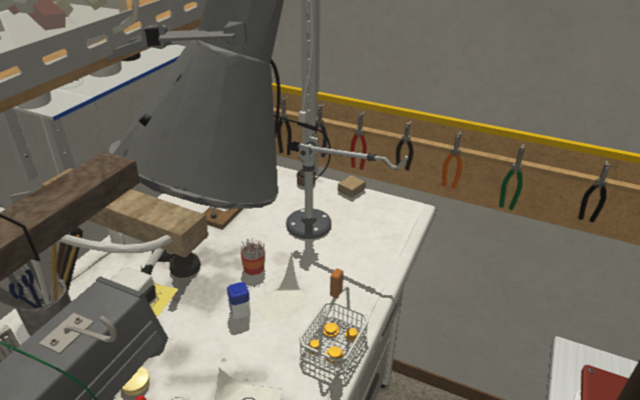

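The view shows the lamp shade overhead at x > 0.46, y > 0.07, so I'll go round it on the robot's side.

>>> {"fn": "move_arm", "kwargs": {"series": [{"delta_pos": [-0.0138, -0.0356, 0], "turn": [0, 0, 0], "grip": -1}, {"delta_pos": [-0.0138, -0.0356, 0], "turn": [0, 0, 0], "grip": -1}, {"delta_pos": [-0.0138, -0.0356, 0], "turn": [0, 0, 0], "grip": -1}, {"delta_pos": [-0.0138, -0.0356, 0], "turn": [0, 0, 0], "grip": -1}, {"delta_pos": [-0.0138, -0.0356, 0], "turn": [0, 0, 0], "grip": -1}, {"delta_pos": [-0.0138, -0.0356, 0], "turn": [0, 0, 0], "grip": -1}, {"delta_pos": [-0.0138, -0.0356, 0], "turn": [0, 0, 0], "grip": -1}, {"delta_pos": [-0.0138, -0.0356, 0], "turn": [0, 0, 0], "grip": -1}, {"delta_pos": [-0.0138, -0.0356, 0], "turn": [0, 0, 0], "grip": -1}]}}

```text
clock: 3.2
tcp_pos: [0.2991, 0.2665, 0.278]
tool_rot: [-0.001, 0.027, 1.0, -0.0]
force: [0.9, 0.3, -0.2]
grip_width: 0.0855
```

>>> {"fn": "move_arm", "kwargs": {"series": [{"delta_pos": [-0.016, -0.035, 0], "turn": [0, 0, 0], "grip": -1}, {"delta_pos": [-0.016, -0.035, 0], "turn": [0, 0, 0], "grip": -1}, {"delta_pos": [-0.016, -0.035, 0], "turn": [0, 0, 0], "grip": -1}, {"delta_pos": [-0.016, -0.035, 0], "turn": [0, 0, 0], "grip": -1}, {"delta_pos": [-0.016, -0.035, 0], "turn": [0, 0, 0], "grip": -1}, {"delta_pos": [-0.016, -0.035, 0], "turn": [0, 0, 0], "grip": -1}, {"delta_pos": [-0.016, -0.035, 0], "turn": [0, 0, 0], "grip": -1}, {"delta_pos": [0, 0, 0], "turn": [0, 0, 0], "grip": -1}, {"delta_pos": [0, 0, 0], "turn": [0, 0, 0], "grip": -1}]}}

```text
clock: 4.1
tcp_pos: [0.3978, 0.0172, 0.2781]
tool_rot: [-0.001, 0.028, 1.0, 0.0]
force: [0.0, 0.8, -0.1]
grip_width: 0.0855
```

>>> {"fn": "move_arm", "kwargs": {"series": [{"delta_pos": [-0.03, 0.005, 0], "turn": [0, 0, 0], "grip": -1}, {"delta_pos": [-0.03, 0.005, 0], "turn": [0, 0, 0], "grip": -1}, {"delta_pos": [-0.03, 0.005, 0], "turn": [0, 0, 0], "grip": -1}, {"delta_pos": [-0.03, 0.01, 0], "turn": [0, 0, 0], "grip": -1}, {"delta_pos": [0, 0, 0], "turn": [0, 0, 0], "grip": -1}, {"delta_pos": [0, 0, 0], "turn": [0, 0, 0], "grip": -1}]}}

```text
clock: 4.7
tcp_pos: [0.5187, 0.0378, 0.2782]
tool_rot: [-0.001, 0.025, 1.0, 0.0]
force: [0.2, 1.0, 1.2]
grip_width: 0.0852
```

```bash
cat >> h.py <<'E'
def wrist():
    o=env.observe();p=env.camera("wrist");q=o["tool_rot"];T=np.eye(4);T[:3,:3]=Ro.from_quat([q[1],q[2],q[3],q[0]]).as_matrix();T[:3,3]=o["tcp_pos"]
    M=np.linalg.inv(T@p["hand_eye"]);p["R"]=M[:3,:3];p["t"]=M[:3,3];return o,p
E
python3 - <<'E'
from h import *
o,p=wrist();print(o["tcp_pos"],o["tool_rot"],o["force"])
cv2.imwrite("pics/w0.png",p["frame"][:,:,::-1])
for n in("grip","bail","basket"):
    for r in env.mark_of(p,n)[:2]:print(n,round(r["p"],2),np.round(r["uv"],1),world(p,r["uv"]).round(3))
C=cloud(p,p["z_map"]>0)
for lo,hi in((.15,.2),(.168,.2),(.03,.06)):
    m=(C[:,2]>lo)&(C[:,2]<hi)&(abs(C[:,0]-.52)<.09)&(abs(C[:,1]-.036)<.09);P=C[m]
    if len(P):print(lo,len(P),P.min(0).round(4),P.max(0).round(4),cv2.minAreaRect(P[:,:2].astype(np.float32)))
E
```

```text
[0.51870195 0.03781449 0.27821763] [-1.35512305e-03  2.54425985e-02  9.99675356e-01  1.45592211e-04] [0.19083837 0.97944221 1.17484743]
grip 0.65 [318.9 188.3] [0.511 0.036 0.177]
bail 0.69 [318.  179.6] [0.508 0.036 0.159]
bail 0.49 [328.9 299.1] [0.691 0.04  0.056]
basket 0.66 [321.3 162.9] [0.519 0.039 0.002]
0.15 718 [0.508  0.0256 0.15  ] [0.5246 0.0493 0.1792] ((0.5162217020988464, 0.03730931505560875), (0.02378217689692974, 0.015878470614552498), 87.18933868408203)
0.168 595 [0.508  0.0256 0.1684] [0.5246 0.0493 0.1792] ((0.5162513852119446, 0.03747153654694557), (0.02342664636671543, 0.015888677909970284), 87.3720703125)
0.03 1067 [ 0.468  -0.023   0.0301] [0.5644 0.0981 0.0598] ((0.516430139541626, 0.0377344936132431), (0.12082519382238388, 0.09220521152019501), 86.71646118164062)
```

View pics/w0.png

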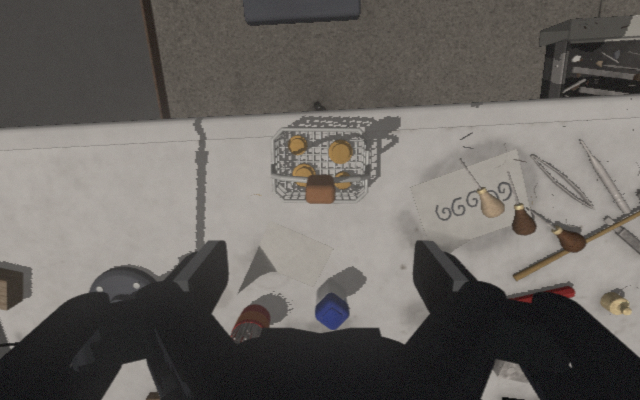

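The wrist view has the grip at (319,188), in line between the jaws. I'll descend and close.

>>> {"fn": "move_arm", "kwargs": {"series": [{"delta_pos": [0.002, -0.001, 0.03], "turn": [0, 0, 0], "grip": -1}, {"delta_pos": [0, 0, 0.03], "turn": [0, 0, 0], "grip": -1}, {"delta_pos": [0, 0, 0.03], "turn": [0, 0, 0], "grip": -1}, {"delta_pos": [0, 0, 0.025], "turn": [0, 0, 0], "grip": -1}, {"delta_pos": [0, 0, 0.016], "turn": [0, 0, 0], "grip": -1}, {"delta_pos": [0, 0, 0], "turn": [0, 0, 0], "grip": -1}, {"delta_pos": [0, 0, 0], "turn": [0, 0, 0], "grip": 1}, {"delta_pos": [0, 0, 0], "turn": [0, 0, 0], "grip": 1}, {"delta_pos": [0, 0, 0], "turn": [0, 0, 0], "grip": 1}, {"delta_pos": [0, 0, 0], "turn": [0, 0, 0], "grip": 1}]}}

```text
clock: 5.9
tcp_pos: [0.5181, 0.0353, 0.1494]
tool_rot: [0.001, 0.026, 1.0, -0.0]
force: [-0.5, 2.0, 2.2]
grip_width: 0.028
```

>>> {"fn": "move_arm", "kwargs": {"series": [{"delta_pos": [0, 0, 0], "turn": [0, 0, 0], "grip": 1}, {"delta_pos": [0, 0, 0], "turn": [0, 0, 0], "grip": 1}, {"delta_pos": [0, 0, 0], "turn": [0, 0, 0], "grip": 1}, {"delta_pos": [0, 0, 0], "turn": [0, 0, 0], "grip": 1}]}}

```text
clock: 6.3
tcp_pos: [0.518, 0.0356, 0.149]
tool_rot: [0.001, 0.026, 1.0, 0.0]
force: [-1.1, 1.2, 5.0]
grip_width: 0.0231
```

>>> {"fn": "move_arm", "kwargs": {"series": [{"delta_pos": [0, 0, -0.01], "turn": [0, 0, 0], "grip": 1}, {"delta_pos": [0, 0, -0.02], "turn": [0, 0, 0], "grip": 1}, {"delta_pos": [0, 0, -0.025], "turn": [0, 0, 0], "grip": 1}, {"delta_pos": [0, 0, -0.025], "turn": [0, 0, 0], "grip": 1}, {"delta_pos": [0.01, 0, -0.025], "turn": [0, 0, 0], "grip": 1}, {"delta_pos": [0.02, 0, -0.025], "turn": [0, 0, 0], "grip": 1}, {"delta_pos": [0.02, 0, -0.02], "turn": [0, 0, 0], "grip": 1}, {"delta_pos": [0.02, 0, 0], "turn": [0, 0, 0], "grip": 1}, {"delta_pos": [0.005, 0, 0], "turn": [0, 0, 0], "grip": 1}, {"delta_pos": [0, 0, 0], "turn": [0, 0, 0], "grip": 1}]}}

```text
clock: 7.3
tcp_pos: [0.4419, 0.0392, 0.2978]
tool_rot: [-0.0, 0.026, 1.0, -0.0]
force: [0.8, 0.1, -2.9]
grip_width: 0.0235
```

>>> {"fn": "move_arm", "kwargs": {"series": [{"delta_pos": [0, -0.015, 0], "turn": [0, 0, 0], "grip": 1}, {"delta_pos": [0, -0.03, 0], "turn": [0, 0, 0], "grip": 1}, {"delta_pos": [0, -0.04, 0], "turn": [0, 0, 0], "grip": 1}, {"delta_pos": [0, -0.04, 0], "turn": [0, 0, 0], "grip": 1}, {"delta_pos": [0, -0.04, 0], "turn": [0, 0, 0], "grip": 1}, {"delta_pos": [0, -0.04, 0], "turn": [0, 0, 0], "grip": 1}, {"delta_pos": [0, -0.035, 0], "turn": [0, 0, 0], "grip": 1}, {"delta_pos": [0, -0.022, 0], "turn": [0, 0, 0.025], "grip": 1}, {"delta_pos": [0, -0.011, 0], "turn": [0, 0, 0.025], "grip": 1}, {"delta_pos": [0, 0, 0], "turn": [0, 0, 0], "grip": 1}]}}

```text
clock: 8.3
tcp_pos: [0.4277, -0.2343, 0.2973]
tool_rot: [-0.001, 0.053, 0.999, 0.001]
force: [0.9, 0.4, -3.6]
grip_width: 0.0229
```

```bash
python3 - <<'E'
from h import *
o,p=wrist();print(o["clock"],o["tcp_pos"],o["tool_rot"],o["force"],o["grip_width"])
cv2.imwrite("pics/w1.png",p["frame"][:,:,::-1])
for r in env.mark_of(p,"hook")[:2]:print("w hook",round(r["p"],2),np.round(r["uv"],1),world(p,r["uv"]).round(3))
for c in("side","top"):
    s=env.camera(c);cv2.imwrite(f"pics/{c}1.png",s["frame"][:,:,::-1])
    for n in("grip","bail","hook","basket"):
        for r in env.mark_of(s,n)[:2]:print(c,n,round(r["p"],2),np.round(r["uv"],1),world(s,r["uv"]).round(3))
    C=cloud(s,s["z_map"]>0);C=C[(C[:,2]>.19)&(C[:,2]<.265)&(C[:,1]<-.2)&(C[:,1]>-.29)&(C[:,0]>.48)&(C[:,0]<.69)]
    for x in np.arange(.49,.69,.02):
        q=C[abs(C[:,0]-x)<.01]
        if len(q):print(x.round(2),np.median(q,0).round(3),len(q))
a=cv2.resize(cv2.imread("pics/side1.png")[100:300,320:540],None,fx=2.8,fy=2.8)
cv2.imwrite("pics/a1.png",a)
E
```

```text
8.3 [ 0.42772746 -0.23434916  0.29728563] [-8.03763319e-04  5.26992526e-02  9.98609980e-01  5.01498667e-04] [ 0.94678648  0.44090119 -3.64812738] 0.022945309038049016
w hook 0.62 [322.6 317.9] [ 0.493 -0.24   0.257]
side grip 0.87 [441.1 148.7] [ 0.425 -0.21   0.305]
side hook 0.96 [392.6 163.3] [ 0.586 -0.499  0.075]
side hook 0.56 [310.3 225. ] [ 0.701 -0.246  0.013]
side basket 0.69 [428.5 212.1] [ 0.423 -0.174  0.188]
0.49 [ 0.495 -0.239  0.249] 38
0.51 [ 0.508 -0.239  0.229] 51
0.53 [ 0.53  -0.243  0.232] 52
0.55 [ 0.552 -0.244  0.236] 46
0.57 [ 0.569 -0.244  0.234] 60
0.59 [ 0.59  -0.246  0.231] 46
0.61 [ 0.609 -0.249  0.228] 49
0.63 [ 0.63  -0.251  0.225] 45
0.65 [ 0.651 -0.252  0.222] 47
0.67 [ 0.67  -0.254  0.218] 41
top grip 0.36 [332.2 296.9] [ 0.492 -0.218  0.651]
top bail 0.98 [336.3 310.5] [ 0.479 -0.222  0.652]
top hook 0.91 [337.3 256.4] [ 0.511 -0.25  -0.002]
top basket 0.72 [331.4 298.8] [ 0.491 -0.217  0.652]
0.49 [ 0.496 -0.241  0.256] 23
0.51 [ 0.51  -0.243  0.231] 46
0.53 [ 0.53  -0.245  0.237] 42
0.55 [ 0.55  -0.247  0.24 ] 50
0.57 [ 0.569 -0.249  0.238] 77
0.59 [ 0.59  -0.251  0.234] 58
0.61 [ 0.609 -0.253  0.231] 56
0.63 [ 0.63  -0.255  0.229] 61
0.65 [ 0.65  -0.256  0.225] 56
0.67 [ 0.67  -0.258  0.222] 59
```

View pics/a1.png

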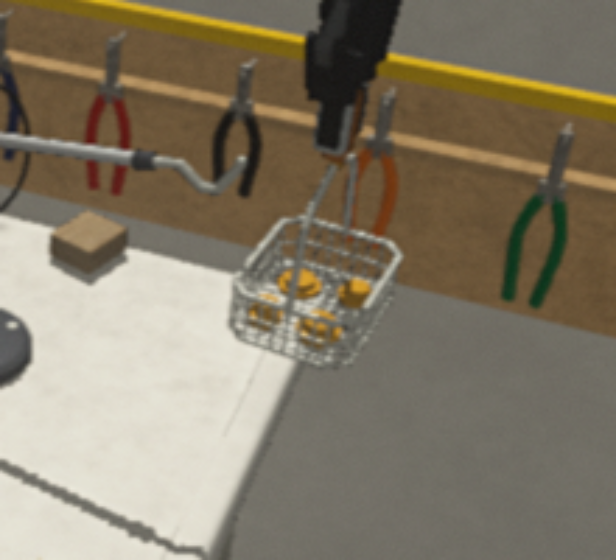

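The basket hangs level in the gripper in front of the hook, whose tip is at crop (240,165). The bail should clear the tip by about 13 mm. I'll raise it 5 mm and thread it on.

>>> {"fn": "move_arm", "kwargs": {"series": [{"delta_pos": [0, 0.001, -0.005], "turn": [0, 0, 0], "grip": 1}, {"delta_pos": [-0.01, 0.001, 0], "turn": [0, 0, 0], "grip": 1}, {"delta_pos": [-0.01, 0, 0], "turn": [0, 0, 0], "grip": 1}, {"delta_pos": [-0.01, 0, 0], "turn": [0, 0, 0], "grip": 1}, {"delta_pos": [-0.01, 0, 0], "turn": [0, 0, 0], "grip": 1}, {"delta_pos": [-0.01, 0, 0], "turn": [0, 0, 0], "grip": 1}, {"delta_pos": [-0.01, 0, 0], "turn": [0, 0, 0], "grip": 1}, {"delta_pos": [-0.01, 0, 0], "turn": [0, 0, 0], "grip": 1}, {"delta_pos": [-0.01, 0, 0], "turn": [0, 0, 0], "grip": 1}, {"delta_pos": [-0.01, 0, 0], "turn": [0, 0, 0], "grip": 1}]}}

```text
clock: 9.9
tcp_pos: [0.5185, -0.2406, 0.3032]
tool_rot: [-0.0, 0.051, 0.999, 0.0]
force: [0.1, -1.1, -3.2]
grip_width: 0.0231
```

```bash
cat > look.py <<'E'
import sys
from h import *
n=sys.argv[1];box=(100,300,300,500)
o=env.observe();print(o["clock"],o["tcp_pos"].round(4),o["tool_rot"].round(3),o["force"].round(2),o["ft_torque"].round(3))
s=env.camera("side");cv2.imwrite(f"pics/s{n}.png",cv2.resize(s["frame"][100:270,290:490,::-1],None,fx=3.4,fy=3.4))
for k in("grip","bail","hook"):
    for r in env.mark_of(s,k)[:2]:print(k,round(r["p"],2),np.round(r["uv"],1),world(s,r["uv"]).round(3))
t=env.camera("top")
for N,s in(("side",s),("top",t)):
    C=cloud(s,s["z_map"]>0);C=C[(C[:,2]>.14)&(C[:,2]<.275)&(C[:,1]<-.2)&(C[:,1]>-.29)&(C[:,0]>.58)&(C[:,0]<.67)]
    for x in (.59,.65):
        q=C[abs(C[:,0]-x)<.01]
        if len(q):print(N,x,np.median(q,0).round(3),len(q))
E
python3 look.py 2
```

```text
9.9 [ 0.5185 -0.2406  0.3032] [-0.     0.051  0.999  0.   ] [ 0.06 -1.09 -3.25] [ 0.043 -0.008 -0.037]
grip 0.64 [393.2 129.8] [ 0.518 -0.216  0.319]
bail 0.58 [390.7 144.7] [ 0.597 -0.501  0.127]
hook 0.68 [392.9 164.3] [ 0.533 -0.299  0.195]
side 0.59 [ 0.589 -0.247  0.231] 50
side 0.65 [ 0.65  -0.252  0.222] 43
top 0.59 [ 0.599 -0.251  0.234] 9
top 0.65 [ 0.65  -0.256  0.226] 58
```

View pics/s2.png

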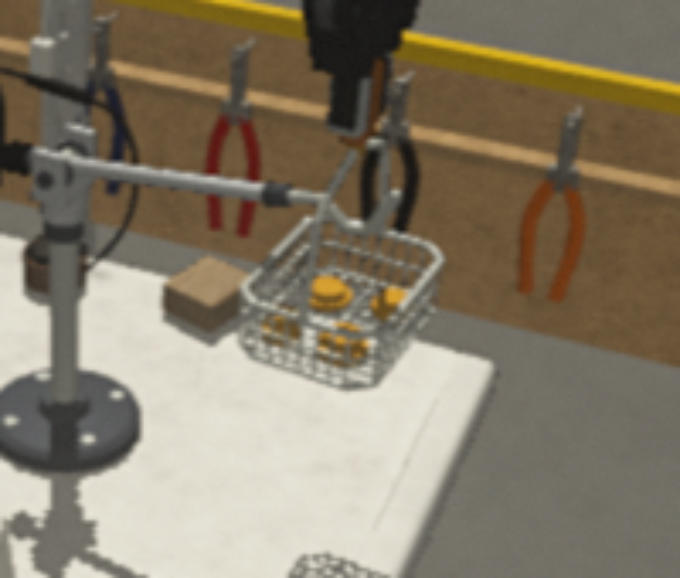

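The hook is through the window and the bail sits above the dip (tip at crop 380,195). Lowering onto the seat.

>>> {"fn": "move_arm", "kwargs": {"series": [{"delta_pos": [0, 0, 0.01], "turn": [0, 0, 0], "grip": 1}, {"delta_pos": [0, 0, 0.01], "turn": [0, 0, 0], "grip": 1}, {"delta_pos": [0, 0, 0.01], "turn": [0, 0, 0], "grip": 1}, {"delta_pos": [0, 0, 0.006], "turn": [0, 0, 0], "grip": 1}, {"delta_pos": [0, 0, 0.005], "turn": [0, 0, 0], "grip": 1}, {"delta_pos": [0, 0, 0.004], "turn": [0, 0, 0], "grip": 1}, {"delta_pos": [0, 0, 0.004], "turn": [0, 0, 0], "grip": 1}, {"delta_pos": [0, 0, 0.004], "turn": [0, 0, 0], "grip": 1}, {"delta_pos": [0, 0, 0.004], "turn": [0, 0, 0], "grip": 1}, {"delta_pos": [0, 0, 0.004], "turn": [0, 0, 0], "grip": 1}]}}

```text
clock: 11.15
tcp_pos: [0.5175, -0.2407, 0.2422]
tool_rot: [-0.0, 0.051, 0.999, -0.0]
force: [-1.8, 1.0, -1.1]
grip_width: 0.0231
```

```bash
python3 look.py 3
```

```text
11.15 [ 0.5175 -0.2407  0.2422] [-0.     0.051  0.999 -0.   ] [-1.75  0.98 -1.15] [-0.036  0.39   0.005]
grip 0.61 [393.7 159. ] [ 0.512 -0.222  0.254]
bail 0.88 [391.2 171.1] [ 0.517 -0.233  0.22 ]
bail 0.41 [391.9 159.9] [ 0.515 -0.22   0.253]
hook 0.83 [394.2 172.6] [ 0.513 -0.242  0.212]
side 0.59 [ 0.59  -0.247  0.222] 48
side 0.65 [ 0.65  -0.253  0.217] 45
top 0.59 [ 0.596 -0.252  0.225] 26
top 0.65 [ 0.651 -0.256  0.221] 55
```

View pics/s3.png

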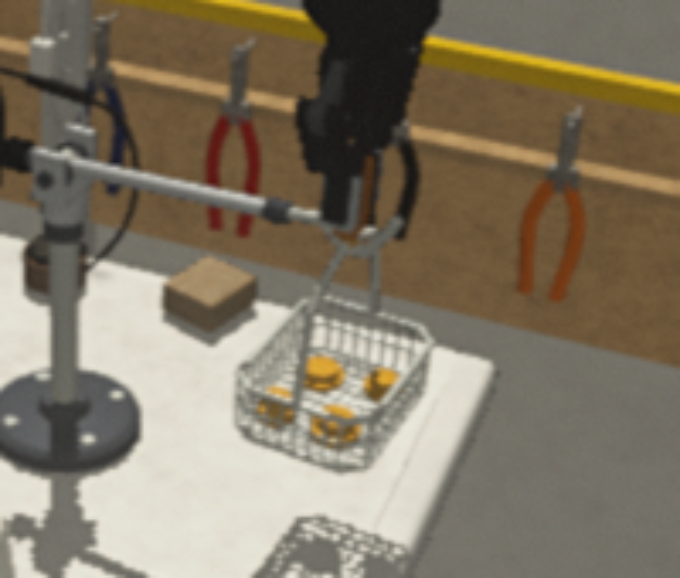

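The bail is seated and the arm is sinking. The hook pushes the basket about 1.8 N toward −x, so the bail is slightly up the arm-side slope. I'll ease it back 3 mm while lowering.

>>> {"fn": "move_arm", "kwargs": {"series": [{"delta_pos": [0.001, 0, 0.003], "turn": [0, 0, 0], "grip": 1}, {"delta_pos": [0.001, 0, 0.003], "turn": [0, 0, 0], "grip": 1}, {"delta_pos": [0.001, 0, 0.003], "turn": [0, 0, 0], "grip": 1}, {"delta_pos": [0, 0, 0.003], "turn": [0, 0, 0], "grip": 1}, {"delta_pos": [0, 0, 0.003], "turn": [0, 0, 0], "grip": 1}, {"delta_pos": [0, 0, 0], "turn": [0, 0, 0], "grip": 1}, {"delta_pos": [0, 0, 0], "turn": [0, 0, 0], "grip": 1}]}}

```text
clock: 12.1
tcp_pos: [0.5145, -0.2403, 0.2272]
tool_rot: [-0.0, 0.051, 0.999, 0.0]
force: [-0.2, -0.6, -1.3]
grip_width: 0.0231
```

```bash
python3 look.py 4
```

```text
12.1 [ 0.5145 -0.2403  0.2272] [-0.     0.051  0.999  0.   ] [-0.18 -0.55 -1.29] [-0.254  0.001 -0.025]
grip 0.63 [390.5 163.8] [ 0.515 -0.214  0.247]
bail 0.94 [391.4 178. ] [ 0.516 -0.235  0.202]
hook 0.89 [392.6 174.7] [ 0.512 -0.228  0.216]
side 0.59 [ 0.59  -0.247  0.213] 47
side 0.65 [ 0.65  -0.253  0.212] 46
top 0.59 [ 0.592 -0.252  0.216] 41
top 0.65 [ 0.651 -0.256  0.216] 54
```

>>> {"fn": "move_arm", "kwargs": {"series": [{"delta_pos": [0, -0.001, 0.003], "turn": [0, 0, 0], "grip": 1}, {"delta_pos": [0, -0.001, 0.003], "turn": [0, 0, 0], "grip": 1}, {"delta_pos": [0, 0, 0.003], "turn": [0, 0, 0], "grip": 1}, {"delta_pos": [0, 0, 0.003], "turn": [0, 0, 0], "grip": 1}, {"delta_pos": [0, 0, 0], "turn": [0, 0, 0], "grip": 1}, {"delta_pos": [0, 0, 0], "turn": [0, 0, 0], "grip": 1}, {"delta_pos": [0, 0, 0], "turn": [0, 0, 0], "grip": 1}, {"delta_pos": [0, 0, 0], "turn": [0, 0, 0], "grip": 1}]}}

```text
clock: 13.15
tcp_pos: [0.5144, -0.2423, 0.2154]
tool_rot: [-0.0, 0.051, 0.999, -0.0]
force: [0.4, -0.1, -0.6]
grip_width: 0.0231
```

```bash
python3 look.py 5; python3 -c "
from h import *
for i in range(5):
    env.camera('top');o=env.observe();print(o['force'].round(2),o['ft_torque'].round(3),o['effort'].round(3))"
```

```text
13.15 [ 0.5144 -0.2423  0.2154] [-0.     0.051  0.999 -0.   ] [ 0.38 -0.12 -0.65] [-0.21  -0.133 -0.027]
grip 0.55 [392.2 169.5] [ 0.512 -0.217  0.234]
grip 0.18 [391.1 180.6] [ 0.515 -0.23   0.2  ]
bail 0.92 [391.4 182.1] [ 0.516 -0.238  0.191]
hook 0.88 [390.9 181.3] [ 0.515 -0.229  0.198]
side 0.59 [ 0.59  -0.246  0.206] 51
side 0.65 [ 0.65  -0.252  0.209] 46
top 0.59 [ 0.593 -0.252  0.209] 36
top 0.65 [ 0.65  -0.257  0.213] 56
[ 0.9  -1.3  -0.31] [-0.253 -0.103 -0.044] [ 4.1100e-01 -4.3568e+01 -3.8000e+01  2.1200e-01  3.7600e-01  2.0000e-03]
[-0.64 -1.15 -0.56] [-0.233 -0.11   0.006] [ 4.0900e-01 -4.3573e+01 -3.8002e+01  2.1300e-01  3.7500e-01  2.0000e-03]
[ 1.28 -1.39 -0.5 ] [-0.213 -0.074 -0.023] [ 4.1000e-01 -4.3574e+01 -3.8003e+01  2.1300e-01  3.7400e-01  2.0000e-03]
[ 1.06 -1.16  0.01] [-0.207 -0.09  -0.023] [ 4.1000e-01 -4.3574e+01 -3.8005e+01  2.1400e-01  3.7200e-01  2.0000e-03]
[ 1.3  -0.14 -0.61] [-0.254 -0.155  0.016] [ 4.1200e-01 -4.3574e+01 -3.8008e+01  2.1400e-01  3.7000e-01  2.0000e-03]
```

>>> {"fn": "move_arm", "kwargs": {"series": [{"delta_pos": [-0.001, -0.001, 0.002], "turn": [0, 0, 0], "grip": 1}, {"delta_pos": [-0.001, -0.001, 0.002], "turn": [0, 0, 0], "grip": 1}, {"delta_pos": [0, -0.001, 0.002], "turn": [0, 0, 0], "grip": 1}, {"delta_pos": [0, 0, 0], "turn": [0, 0, 0], "grip": 1}, {"delta_pos": [0, 0, 0], "turn": [0, 0, 0], "grip": 1}, {"delta_pos": [0, 0, 0], "turn": [0, 0, 0], "grip": 1}, {"delta_pos": [0, 0, 0], "turn": [0, 0, 0], "grip": 1}, {"delta_pos": [0, 0, 0], "turn": [0, 0, 0], "grip": 1}]}}

```text
clock: 14.45
tcp_pos: [0.5159, -0.2454, 0.2092]
tool_rot: [-0.0, 0.051, 0.999, 0.0]
force: [-2.0, 0.6, -0.3]
grip_width: 0.0236
```

```bash
cat >f.py <<'E'
from h import *
F=[];T=[]
for i in range(8):
    env.camera('wrist');o=env.observe();F.append(o['force']);T.append(o['ft_torque'])
print(np.mean(F,0).round(2),np.mean(T,0).round(3),o['effort'].round(3))
E
python3 look.py 6; python3 f.py
```

```text
14.45 [ 0.5159 -0.2454  0.2092] [-0.     0.051  0.999  0.   ] [-1.96  0.63 -0.33] [0.243 0.433 0.016]
grip 0.96 [389.7 172.3] [ 0.517 -0.221  0.223]
bail 0.77 [391.8 184. ] [ 0.516 -0.242  0.184]
hook 0.73 [392.  185.2] [ 0.514 -0.237  0.185]
side 0.59 [ 0.59  -0.247  0.202] 49
side 0.65 [ 0.65  -0.253  0.208] 46
top 0.59 [ 0.592 -0.254  0.207] 22
top 0.65 [ 0.652 -0.257  0.211] 55
[-2.81  1.34 -0.53] [ 0.23   0.546 -0.021] [ 9.0000e-02 -4.4585e+01 -4.0115e+01  2.0800e-01 -1.0760e+00  2.0000e-03]
```

View pics/s6.png

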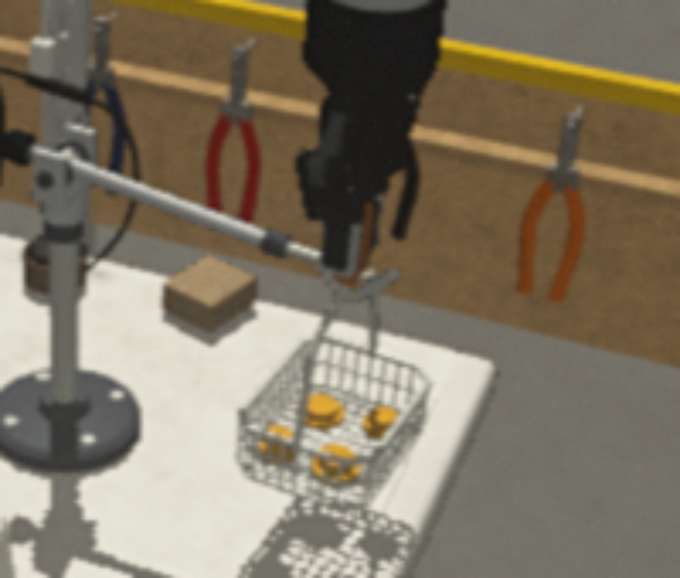

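The arm is well sunk with the bail in the dip (crop 350,285). The side forces have reversed, so I'll back off halfway and lower a bit more.

>>> {"fn": "move_arm", "kwargs": {"series": [{"delta_pos": [0.0012, 0.0015, 0.002], "turn": [0, 0, 0], "grip": 1}, {"delta_pos": [0, 0, 0.002], "turn": [0, 0, 0], "grip": 1}, {"delta_pos": [0, 0, 0.001], "turn": [0, 0, 0], "grip": 1}, {"delta_pos": [0, 0, 0], "turn": [0, 0, 0], "grip": 1}, {"delta_pos": [0, 0, 0], "turn": [0, 0, 0], "grip": 1}, {"delta_pos": [0, 0, 0], "turn": [0, 0, 0], "grip": 1}, {"delta_pos": [0, 0, 0], "turn": [0, 0, 0], "grip": 1}, {"delta_pos": [0, 0, 0], "turn": [0, 0, 0], "grip": 1}, {"delta_pos": [0, 0, 0], "turn": [0, 0, 0], "grip": 1}]}}

```text
clock: 16.0
tcp_pos: [0.5153, -0.2439, 0.2044]
tool_rot: [0.0, 0.051, 0.999, -0.0]
force: [2.6, -1.8, 1.4]
grip_width: 0.0229
```

```bash
python3 look.py 7; python3 f.py
```

```text
16.0 [ 0.5153 -0.2439  0.2044] [ 0.     0.051  0.999 -0.   ] [ 2.62 -1.8   1.38] [-0.242 -0.445 -0.061]
grip 0.79 [391.  174.8] [ 0.513 -0.218  0.221]
grip 0.62 [308.6 226. ] [ 0.702 -0.239  0.015]
bail 0.6 [389.  186.5] [ 0.521 -0.242  0.177]
hook 0.64 [391.7 188.4] [ 0.514 -0.238  0.176]
side 0.59 [ 0.59  -0.247  0.2  ] 50
side 0.65 [ 0.65  -0.252  0.206] 44
top 0.59 [ 0.593 -0.253  0.202] 31
top 0.65 [ 0.65  -0.257  0.209] 61
[ 2.99 -1.06  0.41] [-0.236 -0.582  0.014] [-1.2400e-01 -4.2924e+01 -3.5855e+01 -2.2100e-01  1.1970e+00  3.0000e-03]
```

>>> {"fn": "move_arm", "kwargs": {"series": [{"delta_pos": [-0.0006, -0.0008, 0], "turn": [0, 0, 0], "grip": 1}, {"delta_pos": [0, 0, 0], "turn": [0, 0, 0], "grip": 1}, {"delta_pos": [0, 0, 0], "turn": [0, 0, 0], "grip": 1}, {"delta_pos": [0, 0, 0], "turn": [0, 0, 0], "grip": 1}, {"delta_pos": [0, 0, 0], "turn": [0, 0, 0], "grip": 1}]}}

```text
clock: 17.15
tcp_pos: [0.5153, -0.2445, 0.2041]
tool_rot: [-0.0, 0.051, 0.999, 0.0]
force: [1.1, 1.3, -0.5]
grip_width: 0.0234
```

```bash
python3 f.py
```

```text
[ 0.4   0.8  -0.02] [ 0.169 -0.139 -0.011] [-5.5900e-01 -4.3790e+01 -3.8108e+01 -3.2000e-01 -9.6000e-02 -4.0000e-03]
```

>>> {"fn": "move_arm", "kwargs": {"series": [{"delta_pos": [-0.0001, 0.0004, 0.001], "turn": [0, 0, 0], "grip": 1}, {"delta_pos": [0, 0, 0], "turn": [0, 0, 0], "grip": 1}, {"delta_pos": [0, 0, 0], "turn": [0, 0, 0], "grip": 1}, {"delta_pos": [0, 0, 0], "turn": [0, 0, 0], "grip": 1}, {"delta_pos": [0, 0, 0], "turn": [0, 0, 0], "grip": 1}, {"delta_pos": [0, 0, 0], "turn": [0, 0, 0], "grip": 1}, {"delta_pos": [0, 0, 0], "turn": [0, 0, 0], "grip": 1}, {"delta_pos": [0, 0, 0], "turn": [0, 0, 0], "grip": 1}]}}

```text
clock: 18.35
tcp_pos: [0.5156, -0.2443, 0.2033]
tool_rot: [-0.0, 0.051, 0.999, -0.0]
force: [-0.6, -1.7, 0.3]
grip_width: 0.0233
```

```bash
python3 f.py; python3 look.py 8
```

```text
[-0.62 -0.61 -0.26] [-0.199  0.155  0.008] [ 6.6700e-01 -4.3836e+01 -3.8049e+01  4.1800e-01 -4.4000e-02 -1.0000e-03]
18.75 [ 0.5157 -0.2443  0.2033] [ 0.     0.051  0.999 -0.   ] [-0.87 -0.22 -0.38] [-0.193  0.184  0.015]
grip 0.65 [392.5 175.8] [ 0.512 -0.225  0.215]
bail 0.8 [392.1 187.7] [ 0.513 -0.238  0.178]
bail 0.32 [250.9 258.7] [ 0.762 -0.078  0.02 ]
hook 0.6 [392.9 185. ] [ 0.511 -0.233  0.188]
hook 0.39 [351.5 184.3] [ 0.671 -0.431  0.027]
side 0.59 [ 0.589 -0.247  0.199] 49
side 0.65 [ 0.65  -0.253  0.205] 45
top 0.59 [ 0.593 -0.253  0.203] 30
top 0.65 [ 0.65  -0.257  0.209] 58
```

>>> {"fn": "move_arm", "kwargs": {"series": [{"delta_pos": [0.0002, -0.0002, 0.001], "turn": [0, 0, 0], "grip": 1}, {"delta_pos": [0, 0, 0.001], "turn": [0, 0, 0], "grip": 1}, {"delta_pos": [0, 0, 0], "turn": [0, 0, 0], "grip": 1}, {"delta_pos": [0, 0, 0], "turn": [0, 0, 0], "grip": 1}, {"delta_pos": [0, 0, 0], "turn": [0, 0, 0], "grip": 1}, {"delta_pos": [0, 0, 0], "turn": [0, 0, 0], "grip": 1}, {"delta_pos": [0, 0, 0], "turn": [0, 0, 0], "grip": 1}, {"delta_pos": [0, 0, 0], "turn": [0, 0, 0], "grip": 1}]}}

```text
clock: 19.8
tcp_pos: [0.5158, -0.2444, 0.2015]
tool_rot: [0.0, 0.051, 0.999, -0.0]
force: [2.3, 1.0, 0.5]
grip_width: 0.0231
```

```bash
python3 f.py
```

```text
[2.69 0.32 0.48] [ 0.057 -0.517  0.011] [-8.6900e-01 -4.3124e+01 -3.6381e+01 -6.1900e-01  7.5500e-01 -2.0000e-03]
```

>>> {"fn": "move_arm", "kwargs": {"series": [{"delta_pos": [-0.0004, 0, -0.0005], "turn": [0, 0, 0], "grip": 1}, {"delta_pos": [0, 0, 0], "turn": [0, 0, 0], "grip": 1}, {"delta_pos": [0, 0, 0], "turn": [0, 0, 0], "grip": 1}, {"delta_pos": [0, 0, 0], "turn": [0, 0, 0], "grip": 1}, {"delta_pos": [0, 0, 0], "turn": [0, 0, 0], "grip": 1}, {"delta_pos": [0, 0, 0], "turn": [0, 0, 0], "grip": 1}]}}

```text
clock: 20.8
tcp_pos: [0.5157, -0.2445, 0.2017]
tool_rot: [-0.0, 0.051, 0.999, 0.0]
force: [0.3, -0.3, 1.3]
grip_width: 0.0231
```

```bash
python3 f.py
```

```text
[0.5  0.35 0.15] [ 0.07  -0.093 -0.017] [-2.4600e-01 -4.3716e+01 -3.7770e+01 -1.4500e-01  2.5000e-02 -2.0000e-03]
```

The forces are balanced (all ≤ 0.5 N) and the arm is at rest. I'll release gently.

>>> {"fn": "move_arm", "kwargs": {"series": [{"delta_pos": [0, 0, 0], "turn": [0, 0, 0], "grip": 0.4}, {"delta_pos": [0, 0, 0], "turn": [0, 0, 0], "grip": 0.35}, {"delta_pos": [0, 0, 0], "turn": [0, 0, 0], "grip": 0.3}, {"delta_pos": [0, 0, 0], "turn": [0, 0, 0], "grip": 0.2}, {"delta_pos": [0, 0, 0], "turn": [0, 0, 0], "grip": 0.1}, {"delta_pos": [0, 0, 0], "turn": [0, 0, 0], "grip": 0}, {"delta_pos": [0, 0, 0], "turn": [0, 0, 0], "grip": -0.1}, {"delta_pos": [0, 0, 0], "turn": [0, 0, 0], "grip": -0.1}]}}

```text
clock: 22.0
tcp_pos: [0.5159, -0.2445, 0.2018]
tool_rot: [0.0, 0.051, 0.999, -0.0]
force: [0.1, 0.2, 0.7]
grip_width: 0.0469
```

```bash
python3 f.py;python3 look.py 9; python3 - <<'E'
from h import *
o,p=wrist();cv2.imwrite("pics/w9.png",p["frame"][:,:,::-1])
a=cv2.imread("pics/w9.png");b=cv2.resize(cv2.imread("pics/s9.png"),(640,544))[100:500,100:500]
cv2.imwrite("pics/c9.png",cv2.resize(np.hstack([a[:, 100:540],b]),(800,381)))
E
```

```text
[ 0.19 -0.   -0.19] [ 0.002 -0.     0.002] [ 1.0000e-03 -4.3849e+01 -3.7911e+01 -0.0000e+00  1.0000e-03  0.0000e+00]
22.4 [ 0.5159 -0.2445  0.2018] [ 0.     0.051  0.999 -0.   ] [-0.24 -0.21  0.15] [0.021 0.071 0.055]
grip 0.91 [392.7 175.1] [ 0.51  -0.218  0.221]
bail 0.66 [391.3 188. ] [ 0.514 -0.235  0.179]
hook 0.62 [392.2 187.3] [ 0.514 -0.24   0.178]
hook 0.25 [237.4 297.5] [0.704 0.061 0.059]
side 0.59 [ 0.591 -0.248  0.199] 48
side 0.65 [ 0.65  -0.253  0.206] 45
top 0.59 [ 0.593 -0.253  0.203] 30
top 0.65 [ 0.65  -0.257  0.209] 59
```

View pics/c9.png

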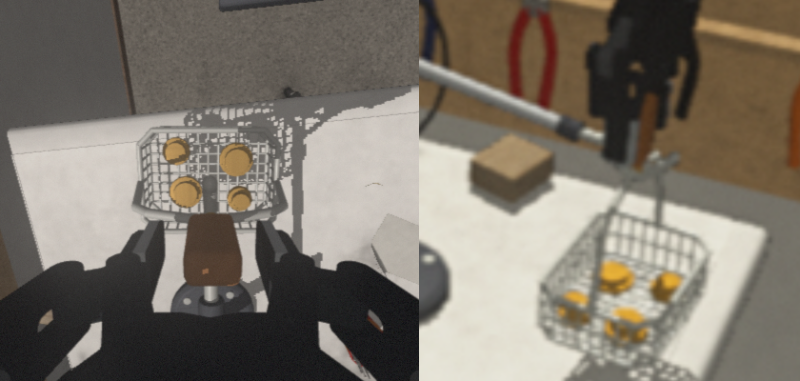

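It released without moving: both fingers are clear of the grip and the arm height is unchanged. I'll withdraw straight up.

>>> {"fn": "move_arm", "kwargs": {"series": [{"delta_pos": [0, 0, -0.008], "turn": [0, 0, 0], "grip": -0.1}, {"delta_pos": [0, 0, -0.012], "turn": [0, 0, 0], "grip": -0.1}, {"delta_pos": [0, 0, -0.015], "turn": [0, 0, 0], "grip": -0.1}, {"delta_pos": [0, 0, -0.02], "turn": [0, 0, 0], "grip": -0.1}, {"delta_pos": [0, 0, -0.02], "turn": [0, 0, 0], "grip": -0.1}, {"delta_pos": [0, 0, -0.02], "turn": [0, 0, 0], "grip": -0.1}, {"delta_pos": [0, 0, -0.015], "turn": [0, 0, 0], "grip": -0.1}, {"delta_pos": [0, 0, 0], "turn": [0, 0, 0], "grip": -0.1}, {"delta_pos": [0, 0, 0], "turn": [0, 0, 0], "grip": -0.1}, {"delta_pos": [0, 0, 0], "turn": [0, 0, 0], "grip": -0.1}]}}

```text
clock: 23.7
tcp_pos: [0.5154, -0.2442, 0.3105]
tool_rot: [-0.001, 0.051, 0.999, 0.001]
force: [0.5, -0.3, 0.2]
grip_width: 0.0467
```

```bash
python3 look.py 10; python3 - <<'E'
from h import *
s=env.camera("side")
for n in("salt_jar_mid","pot_mid","offcut_mid"):
    for r in env.mark_of(s,n)[:1]:print(n,round(r["p"],2),np.round(r["uv"],1))
C=cloud(s,s["z_map"]>0);C=C[(C[:,2]>.02)&(C[:,2]<.12)&(abs(C[:,0]-.515)<.08)&(abs(C[:,1]+.243)<.08)];print(C.min(0),np.percentile(C[:,2],[1,5]))
E
```

```text
23.7 [ 0.5154 -0.2442  0.3105] [-0.001  0.051  0.999  0.001] [ 0.49 -0.27  0.22] [-0.046  0.01   0.008]
grip 0.89 [392.2 173.9] [ 0.514 -0.23   0.216]
bail 0.78 [389.6 186.8] [ 0.518 -0.237  0.179]
hook 0.95 [393.2 184.8] [ 0.511 -0.235  0.188]
hook 0.25 [390.1 188.8] [ 0.516 -0.234  0.177]
side 0.59 [ 0.59  -0.248  0.199] 50
side 0.65 [ 0.651 -0.253  0.206] 46
top 0.59 [ 0.59  -0.254  0.203] 10
top 0.65 [ 0.65  -0.257  0.209] 58
salt_jar_mid 0.63 [239.  299.5]
pot_mid 0.76 [252.5 257. ]
offcut_mid 0.88 [353.3 185.8]
[ 0.46416785 -0.3074873   0.05385115] [0.05586373 0.05716129]
```

View pics/s10.png

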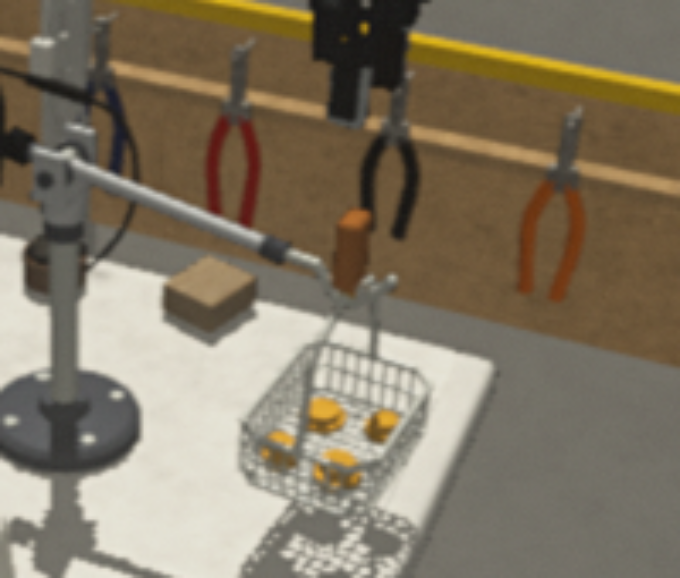

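The basket hangs level on the hook, about 54 mm clear of the desk, and the gripper is free above it. Handing in.

```bash
python3 -c "
from rig import env
print(env.hand_in())"
```

```text
the job is handed in; nothing more can be done
None
```

The basket is hanging by its bail on the hook of the spring arm, level and about 54 mm clear of the desk. I handed the job in at about 24 s.

- **Hanging it:** I pinched the wooden grip, lifted the basket and passed the bail over the hook's free end. I then lowered basket and arm together, adjusting sideways until the wrist force read 0.5 N or less on every axis.
- **Letting go:** I opened the fingers gradually. The arm's measured height did not change, either on release or after I withdrew upwards. The arm is sunk about 0.25 rad.
- **Last checks:** The wrist force was near zero after release. The jar, pot and wood block measured in the same places as at the start, within about 2 pixels.
- **Disagreements:** Sideways readings reached about 3 N and reversed sign with 1–2 mm shifts while I was seating the bail. This looks like friction at the hook, and I relieved it before letting go. The camera's hook and bail points also differed from each other by about 10 mm in height, which I put down to detection error.

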